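# Slide a gauge holder round a bent arm to its shoulder

## Task

Take the red-finned gauge holder from the bench and thread its drilled eye, fin upwards, onto the free end of the gauge stand's bent arm. Slide it along the arm and round the bend without letting it bind, then press it home against the brass shoulder with about 5 N and let go, leaving it hanging there upright. Feel your way: it must never be pushed against the arm with as much as 10 N, and leave the micrometer alone.

Things in the scene. Friction and masses are not known exactly. Their poses are not given: they have to be found in the camera images.
- holder: Gauge holder, loose, 0.13 kg, 66 mm high, stands on the mat at the start. Steel foot 30x30x12 mm; above it a brass eye block 26 mm wide (y), 12 mm long (x), 24 mm high, drilled through along x; on top a red fin 20 mm long (x), 12 mm thick (y), 30 mm high. Origin: centre of the underside; x bore axis, z up. Bottom-heavy: hangs fin up by itself on the rod. Its two ends are alike.
- holder_eye (a point): Centre of the holder's bore (13.6 mm diameter, 12 mm long, along x), 24 mm above the holder's underside; axes as the holder.
- holder_grip (a point): Centre of the holder's red fin, 27 mm above holder_eye, to be pinched across y (12 mm) from above; the fin reaches 15 mm above and below this point. Axes as the holder.
- rod_end (a point): Free end of the bent steel arm on the gauge stand: a rigid, fixed, level rod of 10 mm diameter with a domed end, its axis about 112 mm above the bench. x points outward along the free leg, z up; the last 40 mm of the rod up to this point are straight.
- seat (a point): On the rod's axis, in the outer face of the brass shoulder. x points outward along the rod; 36 mm of rod from this face are straight, then the next 96 mm bend, level, to the left (towards y) by some 20 to 110 degrees in all; the hand-made bend is uneven, with kinks under 27 degrees 24 mm apart, its shape differs each time and is not measured; then the free leg. With the holder home, holder_eye is 6 mm out along x.
- shoulder: Brass shoulder ring fixed on the rod, 19 mm diameter, 9 mm long; origin and axes as point seat.
- gauge_arm: Rod, shoulder and post head of the gauge stand, fixed; origin on the rod's axis over the upright post, 22 mm behind the shoulder's face; x outward along the rod. The stand's block below measures 58x51x55 mm, with a small knob up to 80 mm.
- micrometer: Bystander: green micrometer, 123 mm long, lying flat; origin at its middle.
Not all that is in view belongs to the job. Of the things that look like the holder, take the one that is farthest to the robot's right at the start.

How it is judged:
By the outcome, as a careful person would: the job done as asked, in the order asked, and still so for the second after the job is handed in, with the robot touching nothing.
It also fails if it takes over 67 s, if anything falls off the work surface, if the arm or the gripper's body presses on something with over 40 N, if the wrist force passes 120 N, or if a joint passes its speed limit or range.

## Robot

A 7-joint arm with a two-finger parallel gripper is mounted at the origin on the work surface; the furniture and walls round the work are solid. World frame = base frame: x ahead of the robot, y to its left, z up, the work surface at z = 0. Lengths are in m, angles in rad, forces in N, time in s.
With the tool pointing down it reaches from about 0.4 to 0.875 m from the base axis. Payload 19.3 kg.
Tool frame: the origin (TCP) lies at the very end of the fingers, on their centre line; the grasp point (between the pads) lies 19 mm behind it; z points along the fingers, y is the line along which they close (so a half turn about z gives the same grasp; the last joint's range is limited). The gripper opens to 85 mm and grips with 20 to 120 N. Pads are 22 mm wide; open, the fingers measure 114 mm over their backs; the gripper's body (76 mm by 85 mm) begins 54 mm behind the grasp point. The pads swing forward as they close: fully open they stand 13 mm farther back than shut.
Start: joints at [-1.366, 0.521, -0.036, 1.599, 0.021, 1.021, -0.113], TCP at [0.17, 0.602, 0.231] pointing down, gripper open.
Joint ranges: [-2.91, 2.91], [-0.3, 2.13], [-1.5, 1.42], [0.17, 2.43], [-1.26, 4.41], [0.16, 1.93], [-2.52, 2.52]. Speed limits (rad/s): [1.89, 1.89, 2.39, 2.39, 3.01, 3.01, 3.01].

## Interface

Orientations are given as [roll, pitch, yaw] about the fixed x, y, z axes, in that order (R = Rz(yaw) Ry(pitch) Rx(roll)).
In Python, from workcell import bot gives the robot as it stands. The module is installed in compiled form; this text tells all that it offers.
- The arm moves only by the tool apply_moves, never from a script. Its arguments are lists of equal length, an entry for each row: "claw": the finger opening in m, from 0 to 0.0854; "xyz": the shift along the tool's x, y, z in m, a list of three; "twist": the turn, a rotation vector about the tool's x, y, z in rad, a list of three. A call has 1 to 20 rows; each row shifts and turns the commanded pose from where the row before left it, along the tool's axes as they then stand; what a row does not reach is not made up. A row lasts 1/10 s, in which the tool goes at most 50 mm and 8.59 degrees, less where a joint would pass 70% of its speed; a pose out of reach is approached as far as the arm can. A call with a gripper value outside its range is refused whole. The fingers move at their own pace and stop on an object; "force" is the grip in N (left out, the last holds). Time passes only in rows, so rows that do not move let the fingers close. It gives the time, the measured TCP pose, the force, the opening and the grip force at its end, in the units of the state.
- bot.observe(): the state, without advancing time (a new reading comes with each control period).
- bot.grab_frame(name): name is "scene" or "top" or "wrist"; returns a dict with "img" (384x512x3 uint8, red, green, blue), "vfov" (degrees; the focal length in pixels is half the picture's height over the tangent of half this angle, whatever the lens; pixels are square), "cx", "cy" (the principal point, pixels), "view" (4x4, takes a point from world to camera coordinates). Camera axes: x right, y up, looking along -z (the intrinsics and any distortion apply to the point x, -y, -z); pixel columns grow to the right and rows downward; lengths in m; the calibration is good to about 2 mm. A picture is of the moment at which its call begins. There is no depth.
- bot.job_done(): hands the job in; it is judged then, once.
Trained networks look in the newest picture that a camera, given by its name, has taken for a name from the list of things; names that differ only in an ending like _2 or _b are one class to them, and where a whole thing is asked for, a point or a joint stands for the part that bears it (a point fixed in the world has none). Each returns a list of dicts, best first, with "score" (0 to 1); they miss things now and then, are a little off and sometimes report something else, mostly with a low value. They report only what shows in the picture. A call takes as long as a camera call. They do not tell look-alikes from the thing itself.
- bot.find_in(camera, query): "position" ([x, y, z] in m, in world coordinates, good to about 4 mm: the middle of the surface that is visible of it).
The state is a dict: "clock": time; "qpos": joint angles; "qd": joint speeds; "joint_efforts": joint torques, N m; "position": TCP position; "tool_rot": TCP orientation; "force": force on the tool from outside, world axes, zero at the start; "moment": the same for the moment, N m; "grip_width": finger opening in m; "finger_force": force on a finger pad.
Only numpy, scipy, OpenCV 4.12 (cv2) and the standard library are available. Lean on these libraries where they do the work, as an engineer would, in place of code of your own. Each camera call takes 0.05 s, during which the arm holds its last target. There are 200 camera calls.

## Working session

There is one attempt and no reset: what is moved stays moved. The work goes in short steps, Python scripts to look and compute and a tool call to move; the robot and the scene stay as the last step left them, time stands still between calls to the robot, and variables do not carry over. Pictures are saved under pics/ and viewed, at most 10 in all, crops included, and the job is handed in when it is done.

Besides the shell and the picture viewer there is one more tool, called after "Call:" by a JSON object that holds its "api" and its "payload", one argument or row to a line. apply_moves: Moves the arm, as the interface text tells. Its arguments: {"type":"object","properties":{"claw":{"type":"array"},"xyz":{"type":"array"},"twist":{"type":"array"},"force":{"type":"number"}},"required":["claw","xyz","twist"]}

```bash
mkdir -p pics; python3 - <<'E'
from workcell import bot
import cv2
s=bot.observe();print({k:s[k] for k in('clock','position','tool_rot','force','grip_width')})
for c in('scene','top'):
    f=bot.grab_frame(c);cv2.imwrite(f'pics/{c}1.png',f['img'][:,:,::-1]);print(c,f['vfov'],f['cx'],f['cy'],f['view'])
    for q in('holder','holder_eye','holder_grip','rod_end','seat','shoulder','gauge_arm','micrometer'):
        try:print(q,[(d['score'],d['position']) for d in bot.find_in(c,q)][:5])
        except Exception as e:print(q,e)
print(bot.observe()['clock'])
E
```

```text
{'clock': 0.0, 'position': array([0.16953202, 0.60121925, 0.23073207]), 'tool_rot': array([-3.14044749e+00,  8.30745804e-05,  2.86680114e+00]), 'force': array([-0.49644853,  0.48596631, -0.2400626 ]), 'grip_width': 0.08520379937427995}
scene 55.66608793142775 251.4688266277701 193.09913980183188 [[ 0.68168219 -0.73164315  0.00277341 -0.20161592]
 [ 0.54372712  0.5091273   0.66719579 -0.3696651 ]
 [-0.48956125 -0.45330751  0.74487723 -0.650697  ]
 [ 0.          0.          0.          1.        ]]
holder [(0.87, [0.1864, 0.288, 0.0262]), (0.65, [0.441, 0.0255, 0.0325])]
holder_eye [(0.61, [0.1851, 0.2876, 0.0263]), (0.48, [0.4393, 0.0231, 0.0206])]
holder_grip [(0.64, [0.182, 0.2847, 0.0254])]
rod_end []
seat []
shoulder []
gauge_arm [(0.82, [0.604, 0.0229, 0.1138])]
micrometer [(0.84, [0.5691, 0.234, 0.0151])]
top 50.402608649407625 256.2336622945253 190.2398357939247 [[-0.09117332 -0.99581975 -0.00551758  0.18869651]
 [ 0.96888199 -0.08998463  0.23058722 -0.4411421 ]
 [-0.23011981  0.01567752  0.97303602 -0.96128826]
 [ 0.          0.          0.          1.        ]]
holder [(0.64, [0.435, 0.0331, 0.0344]), (0.42, [0.1868, 0.2895, 0.0418])]
holder_eye [(0.67, [0.1899, 0.2908, 0.0353]), (0.61, [0.4407, 0.03, 0.0276])]
holder_grip [(0.58, [0.4398, 0.0333, 0.0298]), (0.58, [0.1834, 0.2885, 0.0358])]
rod_end [(0.45, [0.5702, 0.1543, 0.112])]
seat []
shoulder []
gauge_arm [(0.86, [0.6032, 0.0393, 0.1163]), (0.66, [0.4413, 0.0332, 0.0299])]
micrometer [(0.52, [0.5692, 0.2341, 0.0153]), (0.18, [0.6011, 0.039, 0.118])]
0.9
```

View pics/scene1.png

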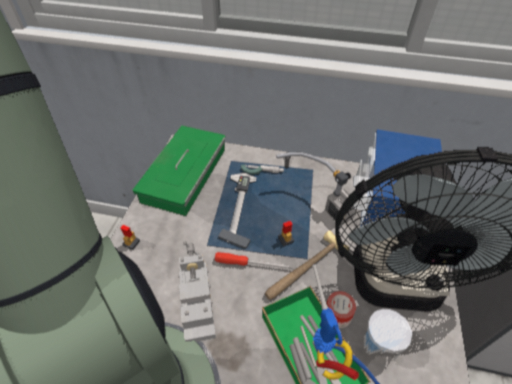

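View pics/top1.png

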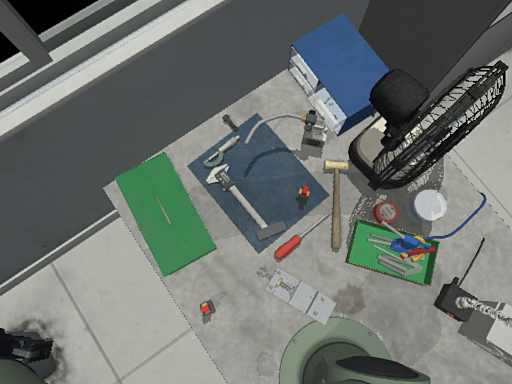

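The top view shows the target holder at about (304,190) on the mat. The rod runs from the stand (~(312,117)) to its free end at about (247,142), bending towards the robot.

```bash
cat > h.py <<'E'
import numpy as np,cv2
from workcell import bot
def ray(f,u,v):
    F=f['img'].shape[0]/2/np.tan(np.radians(f['vfov'])/2);V=np.array(f['view'])
    d=V[:3,:3].T@np.array([(u-f['cx'])/F,-(v-f['cy'])/F,-1]);return -V[:3,:3].T@V[:3,3],d
def atz(f,u,v,z):
    o,d=ray(f,u,v);return o+d*(z-o[2])/d[2]
def proj(f,p):
    F=f['img'].shape[0]/2/np.tan(np.radians(f['vfov'])/2);V=np.array(f['view']);c=V[:3,:3]@np.array(p)+V[:3,3]
    return f['cx']+F*c[0]/-c[2],f['cy']-F*c[1]/-c[2]
E
python3 - <<'E'
import cv2,numpy as np
from h import *
t=cv2.imread('pics/top1.png')
a=cv2.resize(t[95:220,235:345],None,fx=5,fy=5,interpolation=cv2.INTER_CUBIC)[:600]
s=cv2.imread('pics/scene1.png')
cv2.imwrite('pics/c1.png',a[:, :550])
for n in('scene','top'):
  f=bot.grab_frame(n)
  for p in([.44,.03,0],[.44,.03,.066],[.604,.03,.112],[.57,.154,.112]):print(n,p,proj(f,p))
f=bot.grab_frame('top')
for u,v in((247,142),(304,117)):print(atz(f,u,v,.112))
E
```

```text
scene [0.44, 0.03, 0] (np.float64(283.0407186877937), np.float64(240.70042878429072))
scene [0.44, 0.03, 0.066] (np.float64(284.98968725626895), np.float64(224.23741457778635))
scene [0.604, 0.03, 0.112] (np.float64(329.66227155742115), np.float64(172.8764377021913))
scene [0.57, 0.154, 0.112] (np.float64(281.0730752801415), np.float64(156.0282294710517))
top [0.44, 0.03, 0] (np.float64(301.8346868085249), np.float64(196.97539117487528))
top [0.44, 0.03, 0.066] (np.float64(304.6206147341281), np.float64(191.18630430340275))
top [0.604, 0.03, 0.112] (np.float64(298.7019264793814), np.float64(121.39606424355725))
top [0.57, 0.154, 0.112] (np.float64(249.06132055052123), np.float64(139.05061702623652))
[0.56299096 0.1595805  0.112     ]
[0.61417941 0.01584601 0.112     ]
```

View pics/c1.png

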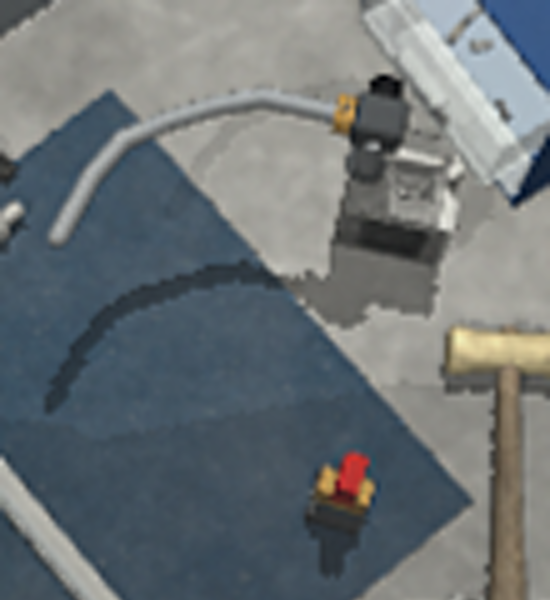

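The crop (5x) shows the rod tip at (57,240), the bend apexes near (127,137) and (262,97), and the brass shoulder at (345,113). The holder's eye block is at (345,487), with its bore roughly along the image vertical.

Call:
{"api": "apply_moves", "payload": {
  "claw": [0.085,0.085,0.085,0.085,0.085,0.085,0.085,0.085,0.085,0.085,0.085,0.085,0.085,0.085,0.085,0.085,0.06,0.06],
  "xyz": [
    [-0.0267,-0.0256,-0.0044],
    [-0.0267,-0.0256,-0.0044],
    [-0.0267,-0.0256,-0.0044],
    [-0.0267,-0.0256,-0.0044],
    [-0.0267,-0.0256,-0.0044],
    [-0.0267,-0.0256,-0.0044],
    [-0.0267,-0.0256,-0.0044],
    [-0.0267,-0.0256,-0.0044],
    [-0.0267,-0.0256,-0.0044],
    [-0.0267,-0.0256,-0.0044],
    [-0.0267,-0.0256,-0.0044],
    [-0.0267,-0.0256,-0.0044],
    [-0.0267,-0.0256,-0.0044],
    [-0.0267,-0.0256,-0.0044],
    [-0.0267,-0.0256,-0.0044],
    [-0.0267,-0.0256,-0.0044],
    [0,0,0],
    [0,0,0]
  ],
  "twist": [
    [0,0,0],
    [0,0,0],
    [0,0,0],
    [0,0,0],
    [0,0,0],
    [0,0,0],
    [0,0,0],
    [0,0,0],
    [0,0,0],
    [0,0,0],
    [0,0,0],
    [0,0,0],
    [0,0,0],
    [0,0,0],
    [0,0,0],
    [0,0,0],
    [0,0,0],
    [0,0,0]
  ]
}}

```text
clock: 2.85
position: [0.4697, 0.0909, 0.3017]
tool_rot: [3.141, 0.0, 2.865]
force: [0.1, -0.2, 0.2]
grip_width: 0.0605
finger_force: 0.0
```

```bash
python3 - <<'E'
from h import *
import pickle
s=bot.observe();print({k:s[k] for k in('clock','qpos','position','tool_rot','force','grip_width')})
f=bot.grab_frame('wrist');cv2.imwrite('pics/w1.png',f['img'][:,:,::-1]);pickle.dump(f,open('w1.pkl','wb'))
o,_=ray(f,0,0);print('cam',o,f['vfov'])
for q in('holder','holder_eye','holder_grip','rod_end','seat','shoulder','gauge_arm'):
    print(q,[(d['score'],d['position']) for d in bot.find_in('wrist',q)][:3])
t=bot.grab_frame('top')
for U,V in((57,240),(85,185),(127,137),(190,110),(262,97),(336,112)):print(atz(t,(U+.5)/5-.5+235,(V+.5)/5-.5+95,.112).round(4))
E
```

```text
{'clock': 2.85, 'qpos': array([-0.51963202,  0.2103305 ,  0.24361279,  1.89165308, -0.05830131,
        1.0463162 ,  1.04243136]), 'position': array([0.46974063, 0.09094871, 0.30172026]), 'tool_rot': array([3.14149319e+00, 1.66819173e-05, 2.86519575e+00]), 'force': array([ 0.12356302, -0.17608179,  0.20490312]), 'grip_width': 0.060455109924980974}
cam [0.39666477 0.11046527 0.44527757] 65.56467388338605
holder [(0.94, [0.4416, 0.0327, 0.0366])]
holder_eye [(0.92, [0.4442, 0.0376, 0.0385])]
holder_grip [(0.59, [0.4449, 0.0322, 0.0386])]
rod_end [(0.63, [0.5652, 0.1581, 0.1182])]
seat []
shoulder [(0.62, [0.6105, 0.0176, 0.1172])]
gauge_arm [(0.59, [0.6097, 0.0232, 0.1198])]
[0.5617 0.1621 0.112 ]
[0.5884 0.1462 0.112 ]
[0.6112 0.1237 0.112 ]
[0.6224 0.0918 0.112 ]
[0.6259 0.0562 0.112 ]
[0.6147 0.0212 0.112 ]
```

View pics/w1.png

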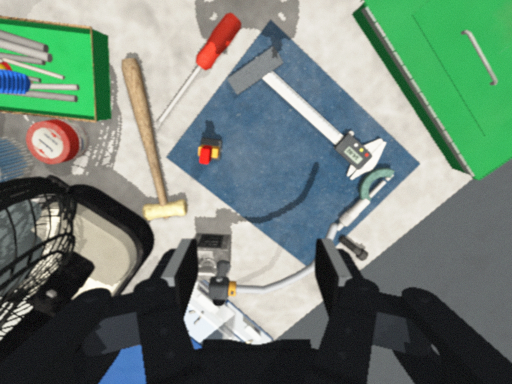

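The wrist view shows the holder at (208,153), the rod running from the shoulder (232,288) through (290,283) to a tip near (332,238), and the fan at left. I'll zoom in on the holder and the rod.

```bash
python3 - <<'E'
from h import *
i=cv2.imread('pics/w1.png')
a=cv2.resize(i[130:180,180:240],None,fx=6.5,fy=6.5,interpolation=cv2.INTER_CUBIC)
b=cv2.resize(i[215:315,215:345],None,fx=6,fy=6,interpolation=cv2.INTER_CUBIC)[:600]
cv2.imwrite('pics/c2a.png',a); cv2.imwrite('pics/c2b.png',b)
E
```

```text
(no output)
```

View pics/c2a.png

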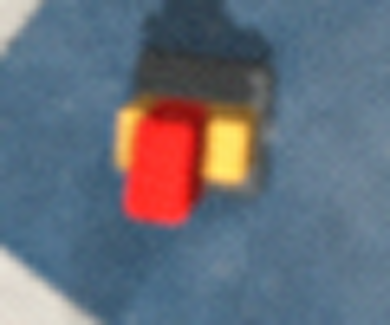

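View pics/c2b.png

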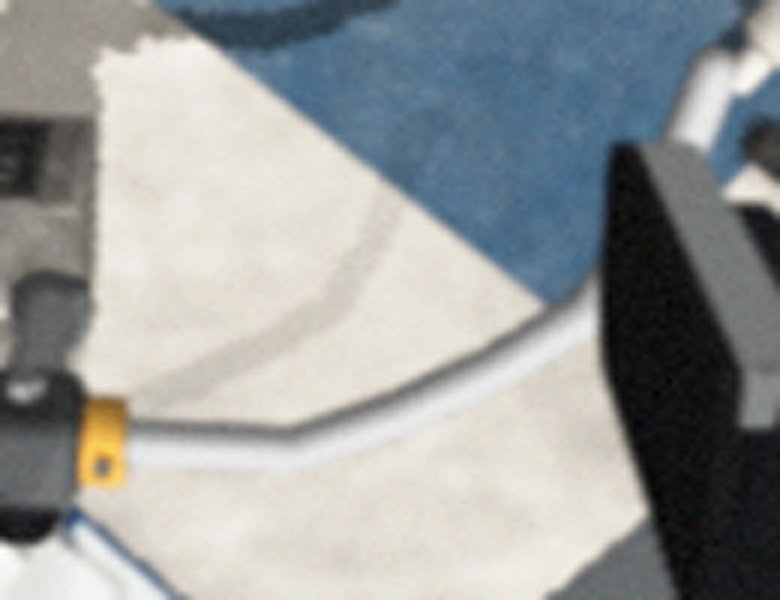

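Crop a shows the red fin top centred at about (161,168), its long axis near the image vertical. Crop b shows the shoulder face at (127,445), the first kink at (293,447), the rod running on through (500,352), and the tip near (725,60), partly behind the finger.

```bash
python3 - <<'E'
from h import *
import pickle
f=pickle.load(open('w1.pkl','rb'))
A=lambda U,V,z:atz(f,(U+.5)/6.5-.5+180,(V+.5)/6.5-.5+130,z)
B=lambda U,V,z:atz(f,(U+.5)/6-.5+215,(V+.5)/6-.5+215,z)
c=A(161,168,.066);print('fin',c.round(4))
for p,q in(((125,213),(137,115)),((190,222),(197,120)),((140,50),(270,70)),((137,112),(197,118)),((125,212),(190,224))):
  d=A(*q,.066)-A(*p,.066);print(np.linalg.norm(d).round(4),np.degrees(np.arctan2(d[1],d[0])).round(1))
for p in((127,445),(293,447),(400,403),(500,352),(590,298),(692,140),(727,58)):print(B(*p,.112).round(4))
E
```

```text
fin [0.4449 0.0282 0.066 ]
0.0198 154.1
0.0205 157.6
0.0254 65.4
0.0117 68.4
0.013 63.4
[0.6164 0.0209 0.112 ]
[0.6267 0.0555 0.112 ]
[0.6224 0.0806 0.112 ]
[0.616  0.1043 0.112 ]
[0.6085 0.1256 0.112 ]
[0.5783 0.1537 0.112 ]
[0.5624 0.1642 0.112 ]
```

Call:
{"api": "apply_moves", "payload": {
  "claw": [0.045,0.045,0.045,0.045,0.045,0.045,0.045,0.045,0.045,0.045,0.045,0.045],
  "xyz": [
    [0,0,0.02],
    [-0.0011,-0.0224,0.03],
    [-0.0011,-0.0224,0.03],
    [-0.001,-0.0225,0.03],
    [0,0,0.03],
    [0,0,0.03],
    [0,0,0.03],
    [0,0,0.02],
    [0,0,0.02],
    [0,0,0.01],
    [0,0,0.0107],
    [0,0,0]
  ],
  "twist": [
    [0,0,0.145],
    [0,0,0],
    [0,0,0],
    [0,0,0],
    [0,0,0],
    [0,0,0],
    [0,0,0],
    [0,0,0],
    [0,0,0],
    [0,0,0],
    [0,0,0],
    [0,0,0]
  ],
  "force": 40
}}

```text
clock: 4.5
position: [0.4448, 0.0286, 0.0403]
tool_rot: [-3.141, -0.001, 2.722]
force: [-0.5, -0.1, 0.3]
grip_width: 0.045
finger_force: 0.0
```

```bash
python3 - <<'E'
from h import *
f=bot.grab_frame('wrist')
p=[int(x) for x in proj(f,[.445,.028,.066])];print(p,bot.observe()['clock'])
a=f['img'][:,:,::-1].copy();u,v=p
cv2.imwrite('pics/w2.png',cv2.resize(a[max(0,v-90):v+90,max(0,u-120):u+120],None,fx=3,fy=3))
E
```

```text
[257, 274] 4.55
```

View pics/w2.png

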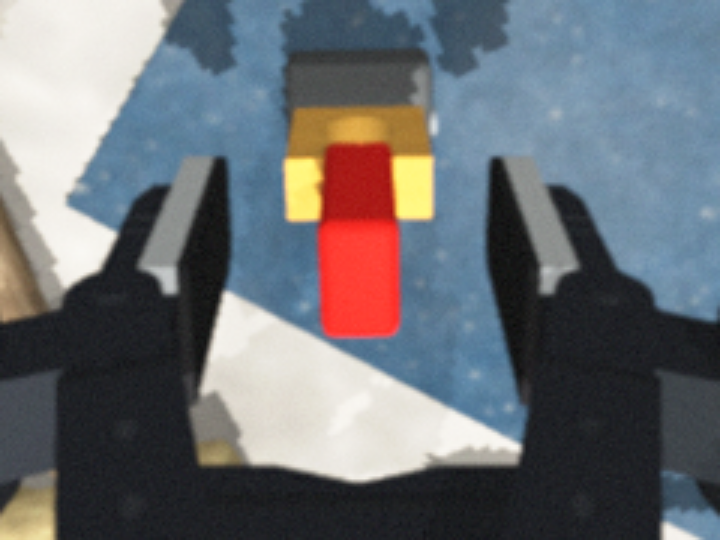

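The fin is centred between the pads (crop columns 320–400 between 228 and 490) and square to them, so I'll close on it.

Call:
{"api": "apply_moves", "payload": {
  "claw": [0,0,0,0,0],
  "xyz": [
    [0,0,0],
    [0,0,0],
    [0,0,0],
    [0,0,0],
    [0,0,0]
  ],
  "twist": [
    [0,0,0],
    [0,0,0],
    [0,0,0],
    [0,0,0],
    [0,0,0]
  ],
  "force": 40
}}

```text
clock: 5.05
position: [0.4455, 0.0287, 0.0417]
tool_rot: [3.141, 0.001, 2.722]
force: [-0.9, 0.1, 8.1]
grip_width: 0.0112
finger_force: 40.0
```

Call:
{"api": "apply_moves", "payload": {
  "claw": [0,0,0,0,0,0,0,0,0,0,0,0,0],
  "xyz": [
    [0,0,-0.01],
    [0,0,-0.02],
    [0,0,-0.03],
    [0,0,-0.0283],
    [-0.0007,0.0295,0],
    [-0.0007,0.0295,0],
    [-0.0007,0.0295,0],
    [-0.0007,0.0295,0],
    [-0.0007,0.0295,0],
    [-0.0008,0.0295,0],
    [0,0,0],
    [0,0,0],
    [0,0,0]
  ],
  "twist": [
    [0,0,0],
    [0,0,0],
    [0,0,0],
    [0,0,0],
    [0,0,0],
    [0,0,0],
    [0,0,0],
    [0,0,0],
    [0,0,0],
    [0,0,0],
    [0,0,0.142],
    [0,0,0],
    [0,0,0]
  ]
}}

```text
clock: 6.35
position: [0.5209, 0.188, 0.1298]
tool_rot: [-3.141, 0.0, 2.583]
force: [0.5, -0.0, -1.8]
grip_width: 0.0112
finger_force: 39.3
```

```bash
python3 - <<'E'
from h import *
import pickle
print(bot.observe()['force'])
f=bot.grab_frame('wrist');pickle.dump(f,open('w3.pkl','wb'))
t=bot.grab_frame('top');pickle.dump(t,open('t3.pkl','wb'));s=bot.grab_frame('scene');pickle.dump(s,open('s3.pkl','wb'))
for n,c in((f,'wrist'),(t,'top'),(s,'scene')):
  print(c,[(d['score'],d['position']) for q in('rod_end','shoulder','holder_eye','holder_grip') for d in bot.find_in(c,q)])
o=np.zeros((580,790,3),np.uint8)
w=f['img'];o[:384,:512]=w
for g,y in((t,0),(s,1)):
  u,v=[int(x) for x in proj(g,[.56,.15,.112])];cr=g['img'][v-35:v+35,u-27:u+63] if g is t else g['img'][v-35:v+35,u-30:u+60]
  print(u,v);cr=cv2.resize(cr,None,fx=3.0,fy=3.0);o[y*290:y*290+210,515:785]=cr
cv2.imwrite('pics/m3.png',o[:,:,::-1])
E
```

```text
[ 0.51126957 -0.02789085 -1.81481599]
wrist [(0.87, [0.5688, 0.1592, 0.1173]), (0.68, [0.515, 0.1917, 0.1239]), (0.9, [0.5163, 0.1921, 0.1256])]
top []
scene [(0.58, [0.5707, 0.1528, 0.1162]), (0.67, [0.5099, 0.1792, 0.0994]), (0.72, [0.5143, 0.1795, 0.1009])]
251 142
279 158
```

View pics/m3.png

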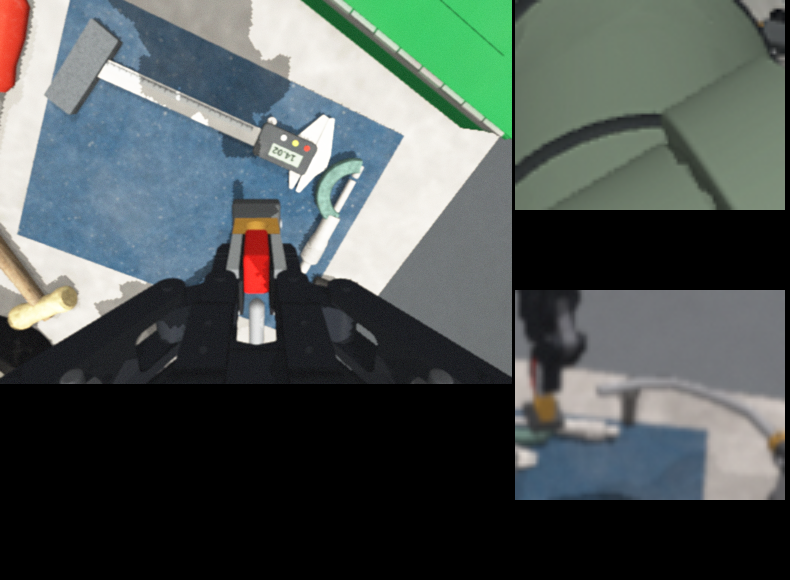

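The wrist view shows the rod (columns 250–264, rows 300–345) directly behind the fin (columns 243–271), parallel to it. The scene crop shows the rod tip at crop (603,390), to the right of the held holder.

```bash
python3 - <<'E'
from h import *
import pickle
f=pickle.load(open('w3.pkl','rb'));s=pickle.load(open('s3.pkl','rb'))
S=bot.observe();P=S['position'];y=S['tool_rot'][2];X=np.array([np.cos(y),np.sin(y)]);Y=np.array([np.sin(y),-np.cos(y)])
tl=lambda p:(np.round([(p[:2]-P[:2])@X*1e3,(p[:2]-P[:2])@Y*1e3],1),np.round(p,4))
img=f['img'].astype(int)
print(f['cx'],f['cy'])
for v in(285,270): 
  r=img[v];m=np.where((r[:,0]>150)&(r[:,1]<90))[0];m=m[(m>230)&(m<290)];print('fin',v,m.min(),m.max(),tl(atz(f,m.mean(),v,.154)))
for v in(303,310,320,330,340):
  r=img[v].min(1)[235:285];m=np.where(r>105)[0]+235;print('rod',v,m.min(),m.max(),m.mean(),tl(atz(f,m.mean(),v,.112)))
c=img[294:306,257];print(c.tolist())
o1,d1=ray(s,278.3,156.3)
# height of scene ray where it crosses tool x plane through rod
A=np.c_[d1[:2],-X];k=np.linalg.solve(A,P[:2]-o1[:2]);print('scene tip', (o1+d1*k[0]).round(4),k[1])
for u,v in((284,155.5),(292,154)):
  o1,d1=ray(s,u,v);k=np.linalg.solve(np.c_[d1[:2],-X],P[:2]-o1[:2]);print((o1+d1*k[0]).round(4),k[1])
E
```

```text
256.03305006750105 192.6383093283229
fin 285 244 267 (array([-7.1, -1.6]), array([0.5263, 0.1834, 0.154 ]))
fin 270 244 267 (array([ 0.9, -1.6]), array([0.5196, 0.1876, 0.154 ]))
rod 303 251 262 256.5 (array([-49.5,  -0.9]), array([0.5626, 0.1614, 0.112 ]))
rod 310 249 264 256.5 (array([-54.8,  -0.8]), array([0.5672, 0.1586, 0.112 ]))
rod 320 237 264 250.5 (array([-62.7,  -4.7]), array([0.5717, 0.1511, 0.112 ]))
rod 330 237 275 256.0 (array([-70.7,  -1.1]), array([0.5804, 0.1499, 0.112 ]))
rod 340 237 275 256.0 (array([-78.9,  -1.1]), array([0.5874, 0.1456, 0.112 ]))
[[118, 123, 145], [89, 123, 148], [87, 117, 142], [84, 109, 131], [88, 95, 103], [100, 99, 100], [107, 106, 102], [121, 122, 119], [132, 134, 131], [146, 146, 147], [163, 165, 162], [180, 180, 178]]
scene tip [0.5665 0.16   0.1097] -0.053524898579562726
[0.5793 0.1519 0.1089] -0.0687233513573903
[0.5975 0.1405 0.1091] -0.09011542038162286
```

Call:
{"api": "apply_moves", "payload": {
  "claw": [0,0,0,0,0,0],
  "xyz": [
    [-0.012,0.0007,0.0008],
    [-0.01,0,0],
    [-0.006,0,0],
    [-0.004,0,0],
    [-0.002,0,0],
    [0,0,0]
  ],
  "twist": [
    [0,0,0],
    [0,0,0],
    [0,0,0],
    [0,0,0],
    [0,0,0],
    [0,0,0]
  ]
}}

```text
clock: 7.7
position: [0.5504, 0.1708, 0.1284]
tool_rot: [-3.141, -0.0, 2.58]
force: [0.1, -0.5, -1.9]
grip_width: 0.011
finger_force: 39.3
```

Call:
{"api": "apply_moves", "payload": {
  "claw": [0,0,0,0,0,0],
  "xyz": [
    [-0.001,0,0],
    [-0.001,0,0],
    [-0.001,0,0],
    [-0.001,0,0],
    [-0.001,0,0],
    [0,0,0]
  ],
  "twist": [
    [0,0,0],
    [0,0,0],
    [0,0,0],
    [0,0,0],
    [0,0,0],
    [0,0,0]
  ]
}}

```text
clock: 8.3
position: [0.5547, 0.1682, 0.1285]
tool_rot: [3.142, 0.0, 2.58]
force: [-0.1, -0.1, -1.7]
grip_width: 0.011
finger_force: 39.3
```

```bash
cat > st.py <<'E'
from h import *
import sys
S=bot.observe();P=S['position'];y=S['tool_rot'][2];X=np.array([np.cos(y),np.sin(y)]);Y=np.array([np.sin(y),-np.cos(y)])
F=S['force']-np.array([.5,0,-1.8])
print(round(S['clock'],2),'eye',(P[:2]-.0015*X).round(4),'z',(P[2]-.0177).round(4),'yaw',round(np.degrees(y),1),'F tool',(F[:2]@X).round(1),(F[:2]@Y).round(1),-F[2].round(1),'M',S['moment'].round(2))
E
python3 st.py
```

```text
8.3 eye [0.5559 0.1674] z 0.1108 yaw 147.8 F tool 0.5 -0.4 -0.1 M [-0.    0.05 -0.04]
```

Call:
{"api": "apply_moves", "payload": {
  "claw": [0,0,0,0,0],
  "xyz": [
    [-0.001,0,0],
    [-0.001,0,0],
    [-0.001,0,0],
    [-0.001,0,0],
    [0,0,0]
  ],
  "twist": [
    [0,0,0],
    [0,0,0],
    [0,0,0],
    [0,0,0],
    [0,0,0]
  ]
}}

```text
clock: 8.8
position: [0.558, 0.166, 0.1285]
tool_rot: [-3.141, -0.0, 2.58]
force: [0.2, -0.7, -1.5]
grip_width: 0.0114
finger_force: 39.3
```

Call:
{"api": "apply_moves", "payload": {
  "claw": [0,0,0,0,0],
  "xyz": [
    [-0.001,0,0],
    [-0.001,0,0],
    [-0.001,0,0],
    [-0.001,0,0],
    [0,0,0]
  ],
  "twist": [
    [0,0,0],
    [0,0,0],
    [0,0,0],
    [0,0,0],
    [0,0,0]
  ]
}}

```text
clock: 9.3
position: [0.5614, 0.1639, 0.1285]
tool_rot: [-3.141, 0.0, 2.58]
force: [-1.5, -0.8, -2.6]
grip_width: 0.0113
finger_force: 39.1
```

```bash
python3 st.py
```

```text
9.3 eye [0.5627 0.1631] z 0.1108 yaw 147.8 F tool 1.3 -1.7 0.8 M [-0.15  0.16  0.03]
```

Call:
{"api": "apply_moves", "payload": {
  "claw": [0,0,0],
  "xyz": [
    [0,-0.0006,0.0005],
    [0,0,0],
    [0,0,0]
  ],
  "twist": [
    [0,0,0],
    [0,0,0],
    [0,0,0]
  ]
}}

```text
clock: 9.6
position: [0.5611, 0.1635, 0.1281]
tool_rot: [3.141, 0.0, 2.58]
force: [0.1, 0.1, -2.4]
grip_width: 0.0111
finger_force: 39.2
```

```bash
python3 st.py; python3 - <<'E'
from h import *
f=bot.grab_frame('wrist');cv2.imwrite('pics/w4.png',cv2.resize(f['img'][180:384,150:360,::-1],None,fx=2.9,fy=2.9))
E
```

```text
9.6 eye [0.5624 0.1627] z 0.1104 yaw 147.8 F tool 0.4 -0.1 0.6 M [-0.01 -0.05 -0.01]
```

View pics/w4.png

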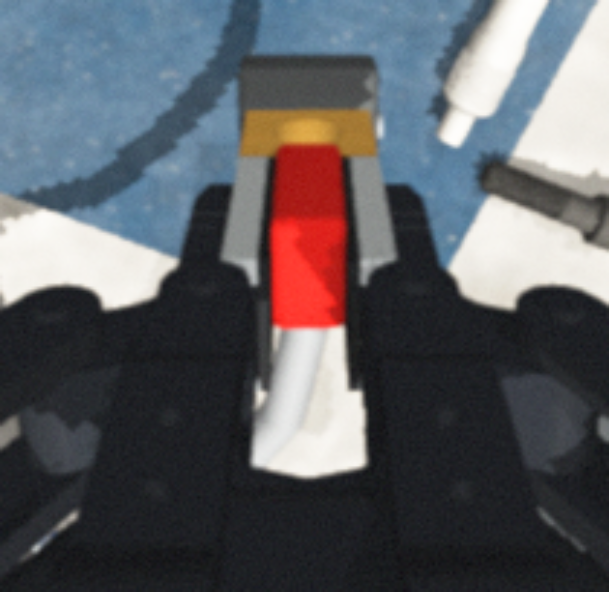

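The holder's eye is at the rod tip. The rod emerges below the fin at crop (308,330) and curves left to (265,455).

```bash
python3 - <<'E'
from h import *
f=bot.grab_frame('wrist');img=f['img'].astype(int)
S=bot.observe();P=S['position'];y=S['tool_rot'][2];X=np.array([np.cos(y),np.sin(y)]);Y=np.array([np.sin(y),-np.cos(y)])
for v in range(296,342,6):
  print(v,' '.join('%d'%(img[v,u].sum()//3) for u in range(236,276)))
for U,V in((308,330),(302,360),(293,400),(280,430),(265,455)):
  p=atz(f,150+U/2.9,180+V/2.9,.1105);d=p[:2]-P[:2];print((d@X*1e3).round(1),(d@Y*1e3).round(1),p.round(4))
E
```

```text
296 31 28 38 55 67 61 60 87 163 199 172 140 159 178 194 208 217 225 229 233 234 232 230 223 216 203 212 226 236 237 237 236 197 92 32 28 31 25 31 28
302 34 28 39 54 69 60 63 95 125 136 148 170 186 201 215 219 226 230 232 232 229 226 221 209 203 220 232 235 233 233 235 234 204 118 47 30 24 31 22 28
308 39 36 34 50 65 62 61 77 123 156 182 195 209 219 226 230 231 233 232 226 223 212 208 209 221 224 224 224 227 232 237 237 233 185 82 27 32 32 31 25
314 46 81 167 185 145 106 92 131 169 190 200 214 224 226 230 233 232 229 226 218 208 203 212 222 223 221 220 221 231 233 233 237 235 211 152 127 129 135 113 55
320 62 112 154 151 123 133 156 182 195 208 218 225 228 232 232 230 229 222 213 204 213 224 227 226 224 223 225 224 232 235 236 237 238 240 241 240 240 238 212 135
326 43 93 136 157 171 182 193 203 217 225 227 231 232 231 229 224 215 206 213 221 224 223 224 224 224 225 227 236 240 241 240 241 241 238 238 237 236 237 235 187
332 67 148 204 217 222 224 226 231 231 232 230 228 225 228 231 236 235 239 237 240 240 241 243 243 243 244 243 245 243 242 238 238 236 234 235 235 233 237 234 191
338 113 194 233 234 232 230 225 226 230 234 237 238 236 236 236 238 238 237 240 239 239 241 243 243 241 242 239 238 238 237 238 238 238 239 241 241 241 241 239 211
-42.4 -0.7 [0.5966 0.1404 0.1105]
-50.2 -2.0 [0.6025 0.1351 0.1105]
-60.8 -4.0 [0.6104 0.1277 0.1105]
-69.1 -7.0 [0.6158 0.1208 0.1105]
-76.1 -10.6 [0.6199 0.114  0.1105]
```

Call:
{"api": "apply_moves", "payload": {
  "claw": [0,0,0,0,0,0],
  "xyz": [
    [-0.001,0,0],
    [-0.0015,0,0],
    [-0.0015,0,0],
    [-0.0015,0,0],
    [-0.0015,0,0],
    [0,0,0]
  ],
  "twist": [
    [0,0,0],
    [0,0,0],
    [0,0,0],
    [0,0,0],
    [0,0,0],
    [0,0,0]
  ]
}}

```text
clock: 10.3
position: [0.5672, 0.1596, 0.128]
tool_rot: [3.142, 0.0, 2.58]
force: [-0.5, 0.7, -2.5]
grip_width: 0.0113
finger_force: 39.2
```

```bash
python3 st.py
```

```text
10.3 eye [0.5684 0.1588] z 0.1103 yaw 147.8 F tool 1.2 0.0 0.7 M [-0.07 -0.06  0.02]
```

Call:
{"api": "apply_moves", "payload": {
  "claw": [0,0,0,0,0,0],
  "xyz": [
    [0,0,0.0005],
    [-0.002,0,0],
    [-0.002,0,0],
    [-0.002,0,0],
    [-0.002,0,0],
    [0,0,0]
  ],
  "twist": [
    [0,0,0],
    [0,0,0],
    [0,0,0],
    [0,0,0],
    [0,0,0],
    [0,0,0]
  ]
}}

```text
clock: 10.9
position: [0.574, 0.1553, 0.1275]
tool_rot: [3.142, 0.0, 2.579]
force: [0.0, -0.2, -1.3]
grip_width: 0.0113
finger_force: 39.2
```

```bash
python3 st.py
```

```text
10.9 eye [0.5753 0.1545] z 0.1098 yaw 147.8 F tool 0.3 -0.4 -0.5 M [ 0.02 -0.   -0.03]
```

Call:
{"api": "apply_moves", "payload": {
  "claw": [0,0,0,0,0],
  "xyz": [
    [-0.002,0,0],
    [-0.002,0,0],
    [-0.002,0,0],
    [-0.002,0,0],
    [0,0,0]
  ],
  "twist": [
    [0,0,0],
    [0,0,0],
    [0,0,0],
    [0,0,0],
    [0,0,0]
  ]
}}

```text
clock: 11.4
position: [0.5807, 0.151, 0.1275]
tool_rot: [-3.142, 0.0, 2.579]
force: [-0.0, -0.0, -0.1]
grip_width: 0.0113
finger_force: 39.2
```

```bash
python3 st.py
```

```text
11.4 eye [0.582  0.1502] z 0.1098 yaw 147.8 F tool 0.4 -0.3 -1.7 M [-0.04 -0.03  0.03]
```

Call:
{"api": "apply_moves", "payload": {
  "claw": [0,0,0,0,0],
  "xyz": [
    [0,0,-0.0005],
    [-0.002,0,0],
    [-0.002,0,0],
    [-0.0015,0,0],
    [0,0,0]
  ],
  "twist": [
    [0,0,0],
    [0,0,0],
    [0,0,0],
    [0,0,0],
    [0,0,0]
  ]
}}

```text
clock: 11.9
position: [0.5854, 0.1481, 0.128]
tool_rot: [-3.142, 0.0, 2.58]
force: [-0.2, -0.0, -1.2]
grip_width: 0.0113
finger_force: 39.2
```

```bash
python3 st.py
```

```text
11.9 eye [0.5866 0.1473] z 0.1103 yaw 147.8 F tool 0.5 -0.4 -0.6 M [ 0.01 -0.04 -0.03]
```

Call:
{"api": "apply_moves", "payload": {
  "claw": [0,0,0,0,0],
  "xyz": [
    [-0.0015,0,0],
    [-0.0015,0,0],
    [-0.0015,0,0],
    [-0.0015,0,0],
    [0,0,0]
  ],
  "twist": [
    [0,0,0.01],
    [0,0,0.02],
    [0,0,0.03],
    [0,0,0.03],
    [0,0,0]
  ]
}}

```text
clock: 12.4
position: [0.5903, 0.1449, 0.128]
tool_rot: [-3.142, 0.0, 2.488]
force: [-0.4, -0.7, -1.1]
grip_width: 0.0115
finger_force: 39.2
```

```bash
python3 st.py
```

```text
12.4 eye [0.5915 0.144 ] z 0.1103 yaw 142.5 F tool 0.3 -1.1 -0.7 M [-0.05 -0.02 -0.01]
```

Call:
{"api": "apply_moves", "payload": {
  "claw": [0,0,0,0,0],
  "xyz": [
    [-0.001,-0.0004,0],
    [-0.0015,0,0],
    [-0.0015,0,0],
    [-0.0015,0,0],
    [0,0,0]
  ],
  "twist": [
    [0,0,0.02],
    [0,0,0.02],
    [0,0,0.02],
    [0,0,0.02],
    [0,0,0]
  ]
}}

```text
clock: 12.9
position: [0.5943, 0.1411, 0.128]
tool_rot: [-3.142, 0.0, 2.408]
force: [-0.0, 0.3, -1.6]
grip_width: 0.0112
finger_force: 39.2
```

```bash
python3 st.py
```

```text
12.9 eye [0.5954 0.1401] z 0.1103 yaw 138.0 F tool 0.6 -0.1 -0.2 M [-0.05 -0.06 -0.03]
```

Call:
{"api": "apply_moves", "payload": {
  "claw": [0,0,0,0,0],
  "xyz": [
    [-0.0015,0,0],
    [-0.0015,0,0],
    [-0.0015,0,0],
    [-0.0015,0,0],
    [0,0,0]
  ],
  "twist": [
    [0,0,0],
    [0,0,0],
    [0,0,0],
    [0,0,0],
    [0,0,0]
  ]
}}

```text
clock: 13.4
position: [0.5988, 0.137, 0.128]
tool_rot: [-3.142, 0.0, 2.409]
force: [-0.2, 0.2, -1.7]
grip_width: 0.011
finger_force: 39.2
```

```bash
python3 st.py
```

```text
13.4 eye [0.5999 0.1359] z 0.1103 yaw 138.1 F tool 0.7 -0.4 -0.1 M [-0.01 -0.03 -0.01]
```

Call:
{"api": "apply_moves", "payload": {
  "claw": [0,0,0,0,0],
  "xyz": [
    [-0.0015,0,0],
    [-0.0015,0,0],
    [-0.0015,0,0],
    [-0.001,0,0],
    [0,0,0]
  ],
  "twist": [
    [0,0,0],
    [0,0,0],
    [0,0,0.01],
    [0,0,0.02],
    [0,0,0]
  ]
}}

```text
clock: 13.9
position: [0.6028, 0.1334, 0.128]
tool_rot: [-3.142, 0.0, 2.378]
force: [-0.5, 0.2, -1.3]
grip_width: 0.0116
finger_force: 39.2
```

```bash
python3 st.py
```

```text
13.9 eye [0.6039 0.1324] z 0.1103 yaw 136.3 F tool 0.9 -0.5 -0.5 M [-0.07  0.01  0.03]
```

Call:
{"api": "apply_moves", "payload": {
  "claw": [0,0,0,0,0],
  "xyz": [
    [-0.001,0,0],
    [-0.001,0,0],
    [-0.001,0,0],
    [-0.001,0,0],
    [0,0,0]
  ],
  "twist": [
    [0,0,0.03],
    [0,0,0.03],
    [0,0,0.03],
    [0,0,0.03],
    [0,0,0]
  ]
}}

```text
clock: 14.4
position: [0.6055, 0.1306, 0.128]
tool_rot: [-3.141, 0.0, 2.258]
force: [-0.6, -0.5, -1.7]
grip_width: 0.0111
finger_force: 39.2
```

```bash
python3 st.py
```

```text
14.4 eye [0.6065 0.1294] z 0.1103 yaw 129.4 F tool 0.3 -1.2 -0.1 M [-0.02 -0.06  0.06]
```

Call:
{"api": "apply_moves", "payload": {
  "claw": [0,0,0,0,0],
  "xyz": [
    [-0.001,-0.0004,0],
    [-0.001,0,0],
    [-0.001,0,0],
    [-0.001,0,0],
    [0,0,0]
  ],
  "twist": [
    [0,0,0.03],
    [0,0,0.03],
    [0,0,0.03],
    [0,0,0.03],
    [0,0,0]
  ]
}}

```text
clock: 14.9
position: [0.6076, 0.1271, 0.128]
tool_rot: [-3.142, 0.0, 2.138]
force: [-0.2, -0.1, -1.7]
grip_width: 0.0116
finger_force: 39.2
```

```bash
python3 st.py
```

```text
14.9 eye [0.6084 0.1258] z 0.1103 yaw 122.5 F tool 0.3 -0.7 -0.1 M [ 0.   -0.01 -0.01]
```

Call:
{"api": "apply_moves", "payload": {
  "claw": [0,0,0,0,0,0],
  "xyz": [
    [-0.001,-0.0003,0],
    [-0.001,0,0],
    [-0.001,0,0],
    [-0.001,0,0],
    [-0.001,0,0],
    [0,0,0]
  ],
  "twist": [
    [0,0,0.03],
    [0,0,0.03],
    [0,0,0.03],
    [0,0,0.03],
    [0,0,0.03],
    [0,0,0]
  ]
}}

```text
clock: 15.5
position: [0.6099, 0.1224, 0.128]
tool_rot: [3.142, 0.0, 1.988]
force: [1.1, -0.6, -2.0]
grip_width: 0.0112
finger_force: 39.2
```

```bash
python3 st.py
```

```text
15.5 eye [0.6105 0.1211] z 0.1103 yaw 113.9 F tool -0.8 0.3 0.2 M [-0.   -0.28 -0.06]
```

Call:
{"api": "apply_moves", "payload": {
  "claw": [0,0,0,0],
  "xyz": [
    [-0.001,0.0002,0],
    [-0.001,0,0],
    [-0.001,0,0],
    [0,0,0]
  ],
  "twist": [
    [0,0,0.01],
    [0,0,0.01],
    [0,0,0.01],
    [0,0,0]
  ]
}}

```text
clock: 15.9
position: [0.6111, 0.1197, 0.128]
tool_rot: [-3.141, 0.0, 1.959]
force: [-0.5, -0.4, -1.2]
grip_width: 0.0111
finger_force: 39.3
```

```bash
python3 st.py
```

```text
15.9 eye [0.6117 0.1184] z 0.1103 yaw 112.2 F tool -0.0 -1.1 -0.6 M [-0.05  0.05 -0.03]
```

Call:
{"api": "apply_moves", "payload": {
  "claw": [0,0,0,0,0],
  "xyz": [
    [-0.0015,-0.0003,0],
    [-0.0015,0,0],
    [-0.0015,0,0],
    [-0.0015,0,0],
    [0,0,0]
  ],
  "twist": [
    [0,0,0.02],
    [0,0,0.02],
    [0,0,0.01],
    [0,0,0],
    [0,0,0]
  ]
}}

```text
clock: 16.4
position: [0.613, 0.114, 0.128]
tool_rot: [3.142, 0.0, 1.91]
force: [0.1, -0.1, -1.5]
grip_width: 0.0115
finger_force: 39.3
```

```bash
python3 st.py
```

```text
16.4 eye [0.6135 0.1125] z 0.1103 yaw 109.4 F tool 0.1 -0.5 -0.3 M [ 0.    0.02 -0.04]
```

Clean. I'll continue through the gentle kinks at V3 (about 105°) and V2 (about 99°).

Call:
{"api": "apply_moves", "payload": {
  "claw": [0,0,0,0,0],
  "xyz": [
    [-0.002,0,0],
    [-0.002,0,0],
    [-0.002,0,0],
    [-0.0015,0,0],
    [0,0,0]
  ],
  "twist": [
    [0,0,0],
    [0,0,0.01],
    [0,0,0.01],
    [0,0,0.01],
    [0,0,0]
  ]
}}

```text
clock: 16.9
position: [0.6155, 0.1069, 0.128]
tool_rot: [-3.142, 0.0, 1.879]
force: [0.6, -0.7, -1.7]
grip_width: 0.0112
finger_force: 39.3
```

```bash
python3 st.py
```

```text
16.9 eye [0.6159 0.1054] z 0.1103 yaw 107.7 F tool -0.7 -0.1 -0.1 M [ 0.01 -0.    0.  ]
```

Call:
{"api": "apply_moves", "payload": {
  "claw": [0,0,0,0,0],
  "xyz": [
    [-0.0015,0,0],
    [-0.0015,0,0],
    [-0.0015,0,0],
    [-0.0015,0,0],
    [0,0,0]
  ],
  "twist": [
    [0,0,0.01],
    [0,0,0.01],
    [0,0,0.01],
    [0,0,0],
    [0,0,0]
  ]
}}

```text
clock: 17.4
position: [0.6172, 0.1012, 0.128]
tool_rot: [3.142, 0.0, 1.85]
force: [-0.3, 0.5, -1.4]
grip_width: 0.0114
finger_force: 39.3
```

```bash
python3 st.py
```

```text
17.4 eye [0.6176 0.0997] z 0.1103 yaw 106.0 F tool 0.7 -0.7 -0.4 M [ 0.03 -0.02 -0.04]
```

Call:
{"api": "apply_moves", "payload": {
  "claw": [0,0,0,0,0],
  "xyz": [
    [-0.0015,0,0],
    [-0.0015,0,0],
    [-0.0015,0,0],
    [-0.0015,0,0],
    [0,0,0]
  ],
  "twist": [
    [0,0,0.01],
    [0,0,0.01],
    [0,0,0],
    [0,0,0],
    [0,0,0]
  ]
}}

```text
clock: 17.9
position: [0.6188, 0.0954, 0.128]
tool_rot: [3.142, 0.0, 1.83]
force: [0.1, 0.3, -1.3]
grip_width: 0.0115
finger_force: 39.3
```

```bash
python3 st.py
```

```text
17.9 eye [0.6192 0.0939] z 0.1103 yaw 104.8 F tool 0.4 -0.3 -0.5 M [-0.01  0.02 -0.02]
```

Call:
{"api": "apply_moves", "payload": {
  "claw": [0,0,0,0,0],
  "xyz": [
    [-0.002,0,0],
    [-0.002,0,0],
    [-0.002,0,0],
    [-0.0015,0,0],
    [0,0,0]
  ],
  "twist": [
    [0,0,0.01],
    [0,0,0.01],
    [0,0,0.01],
    [0,0,0],
    [0,0,0]
  ]
}}

```text
clock: 18.4
position: [0.6206, 0.0881, 0.128]
tool_rot: [-3.142, 0.0, 1.8]
force: [-0.1, 0.3, -1.5]
grip_width: 0.011
finger_force: 39.3
```

```bash
python3 st.py
```

```text
18.4 eye [0.6209 0.0866] z 0.1103 yaw 103.1 F tool 0.4 -0.5 -0.3 M [-0.04  0.    0.04]
```

Call:
{"api": "apply_moves", "payload": {
  "claw": [0,0,0,0,0],
  "xyz": [
    [-0.0015,0,0],
    [-0.0015,0,0],
    [-0.0015,0,0],
    [-0.0015,0,0],
    [0,0,0]
  ],
  "twist": [
    [0,0,0.01],
    [0,0,0.015],
    [0,0,0.015],
    [0,0,0.01],
    [0,0,0]
  ]
}}

```text
clock: 18.9
position: [0.6218, 0.0822, 0.128]
tool_rot: [-3.142, 0.0, 1.749]
force: [-0.6, 0.4, -1.9]
grip_width: 0.0114
finger_force: 39.3
```

```bash
python3 st.py
```

```text
18.9 eye [0.6221 0.0807] z 0.1103 yaw 100.2 F tool 0.6 -1.0 0.1 M [0.01 0.   0.03]
```

Call:
{"api": "apply_moves", "payload": {
  "claw": [0,0,0,0,0],
  "xyz": [
    [-0.0015,-0.0002,0],
    [-0.0015,0,0],
    [-0.0015,0,0],
    [-0.0015,0,0],
    [0,0,0]
  ],
  "twist": [
    [0,0,0.01],
    [0,0,0],
    [0,0,0],
    [0,0,0],
    [0,0,0]
  ]
}}

```text
clock: 19.4
position: [0.6227, 0.0762, 0.128]
tool_rot: [3.142, 0.0, 1.739]
force: [-0.0, -0.4, -1.0]
grip_width: 0.011
finger_force: 39.3
```

```bash
python3 st.py
```

```text
19.4 eye [0.6229 0.0747] z 0.1103 yaw 99.7 F tool -0.3 -0.6 -0.8 M [-0.    0.03  0.02]
```

Call:
{"api": "apply_moves", "payload": {
  "claw": [0,0,0,0,0],
  "xyz": [
    [-0.002,0,0],
    [-0.0015,0,0],
    [-0.0015,0,0],
    [-0.0015,0,0],
    [0,0,0]
  ],
  "twist": [
    [0,0,0],
    [0,0,0],
    [0,0,0],
    [0,0,0],
    [0,0,0]
  ]
}}

```text
clock: 19.9
position: [0.6237, 0.0698, 0.128]
tool_rot: [-3.142, 0.0, 1.739]
force: [0.7, 0.9, -1.4]
grip_width: 0.0115
finger_force: 39.3
```

```bash
python3 st.py
```

```text
19.9 eye [0.624  0.0684] z 0.1103 yaw 99.7 F tool 0.9 0.3 -0.4 M [ 0.   -0.04  0.  ]
```

Call:
{"api": "apply_moves", "payload": {
  "claw": [0,0,0,0,0],
  "xyz": [
    [-0.0015,0,0],
    [-0.0015,0,0],
    [-0.0015,0,0],
    [-0.001,0,0],
    [0,0,0]
  ],
  "twist": [
    [0,0,0],
    [0,0,0],
    [0,0,0],
    [0,0,0.02],
    [0,0,0]
  ]
}}

```text
clock: 20.4
position: [0.6247, 0.0645, 0.128]
tool_rot: [3.142, 0.0, 1.718]
force: [0.1, 0.7, -1.3]
grip_width: 0.0113
finger_force: 39.3
```

```bash
python3 st.py
```

```text
20.4 eye [0.6249 0.063 ] z 0.1103 yaw 98.5 F tool 0.8 -0.3 -0.5 M [ 0.03 -0.01 -0.06]
```

Call:
{"api": "apply_moves", "payload": {
  "claw": [0,0,0,0,0],
  "xyz": [
    [-0.001,0,0],
    [-0.001,0,0],
    [-0.001,0,0],
    [-0.001,0,0],
    [0,0,0]
  ],
  "twist": [
    [0,0,0.02],
    [0,0,0.03],
    [0,0,0.03],
    [0,0,0.03],
    [0,0,0]
  ]
}}

```text
clock: 20.9
position: [0.6251, 0.0607, 0.128]
tool_rot: [-3.142, 0.0, 1.608]
force: [0.9, 0.5, -1.0]
grip_width: 0.011
finger_force: 39.3
```

```bash
python3 st.py
```

```text
20.9 eye [0.6251 0.0592] z 0.1103 yaw 92.1 F tool 0.5 0.4 -0.8 M [ 0.02  0.   -0.01]
```

Call:
{"api": "apply_moves", "payload": {
  "claw": [0,0,0,0,0],
  "xyz": [
    [-0.001,0.0002,0],
    [-0.001,0,0],
    [-0.001,0,0],
    [-0.001,0,0],
    [0,0,0]
  ],
  "twist": [
    [0,0,0.03],
    [0,0,0.03],
    [0,0,0.03],
    [0,0,0.03],
    [0,0,0]
  ]
}}

```text
clock: 21.4
position: [0.6252, 0.0567, 0.128]
tool_rot: [-3.141, 0.0, 1.488]
force: [0.4, 0.6, -2.0]
grip_width: 0.0114
finger_force: 39.3
```

```bash
python3 st.py
```

```text
21.4 eye [0.6251 0.0552] z 0.1103 yaw 85.3 F tool 0.6 -0.2 0.2 M [ 0.02 -0.   -0.05]
```

Call:
{"api": "apply_moves", "payload": {
  "claw": [0,0,0,0,0],
  "xyz": [
    [-0.001,0,0],
    [-0.001,0,0],
    [-0.001,0,0],
    [-0.001,0,0],
    [0,0,0]
  ],
  "twist": [
    [0,0,0.03],
    [0,0,0.03],
    [0,0,0.03],
    [0,0,0.03],
    [0,0,0]
  ]
}}

```text
clock: 21.9
position: [0.6247, 0.0527, 0.128]
tool_rot: [-3.142, 0.0, 1.368]
force: [0.4, -0.6, -1.5]
grip_width: 0.0115
finger_force: 39.3
```

```bash
python3 st.py
```

```text
21.9 eye [0.6244 0.0512] z 0.1103 yaw 78.4 F tool -0.6 -0.0 -0.3 M [-0.03  0.02  0.01]
```

Call:
{"api": "apply_moves", "payload": {
  "claw": [0,0,0,0,0],
  "xyz": [
    [-0.001,0,0],
    [-0.0015,0,0],
    [-0.0015,0,0],
    [-0.0015,0,0],
    [0,0,0]
  ],
  "twist": [
    [0,0,0.03],
    [0,0,0.03],
    [0,0,0.02],
    [0,0,0.01],
    [0,0,0]
  ]
}}

```text
clock: 22.4
position: [0.6233, 0.0472, 0.128]
tool_rot: [-3.142, 0.0, 1.279]
force: [-0.0, 0.4, -1.6]
grip_width: 0.0117
finger_force: 39.3
```

```bash
python3 st.py
```

```text
22.4 eye [0.6229 0.0458] z 0.1103 yaw 73.3 F tool 0.2 -0.6 -0.2 M [-0.01 -0.01 -0.02]
```

Call:
{"api": "apply_moves", "payload": {
  "claw": [0,0,0,0,0],
  "xyz": [
    [-0.0015,0,0],
    [-0.002,0,0],
    [-0.002,0,0],
    [-0.0015,0,0],
    [0,0,0]
  ],
  "twist": [
    [0,0,0],
    [0,0,0],
    [0,0,0],
    [0,0,0],
    [0,0,0]
  ]
}}

```text
clock: 22.9
position: [0.6213, 0.0404, 0.1281]
tool_rot: [3.142, 0.0, 1.279]
force: [1.0, -0.2, -1.6]
grip_width: 0.0111
finger_force: 39.3
```

```bash
python3 st.py
```

```text
22.9 eye [0.6209 0.039 ] z 0.1104 yaw 73.3 F tool -0.1 0.5 -0.2 M [ 0.03  0.01 -0.  ]
```

Call:
{"api": "apply_moves", "payload": {
  "claw": [0,0,0,0,0],
  "xyz": [
    [-0.0015,0,0],
    [-0.002,0,0],
    [-0.0015,0,0],
    [-0.001,0,0],
    [0,0,0]
  ],
  "twist": [
    [0,0,0],
    [0,0,0],
    [0,0,0],
    [0,0,0],
    [0,0,0]
  ]
}}

```text
clock: 23.4
position: [0.6196, 0.0348, 0.128]
tool_rot: [3.142, 0.0, 1.28]
force: [-0.2, -0.0, -1.6]
grip_width: 0.0112
finger_force: 39.3
```

```bash
python3 st.py
```

```text
23.4 eye [0.6192 0.0334] z 0.1103 yaw 73.3 F tool -0.2 -0.7 -0.2 M [ 0.03 -0.05 -0.06]
```

Now about 7 mm remains, so I'll creep.

Call:
{"api": "apply_moves", "payload": {
  "claw": [0,0,0,0,0],
  "xyz": [
    [-0.0008,0,0],
    [-0.0008,0,0],
    [-0.0008,0,0],
    [-0.0006,0,0],
    [0,0,0]
  ],
  "twist": [
    [0,0,0],
    [0,0,0],
    [0,0,0],
    [0,0,0],
    [0,0,0]
  ]
}}

```text
clock: 23.9
position: [0.6188, 0.0321, 0.128]
tool_rot: [-3.142, 0.0, 1.28]
force: [0.8, 0.6, -2.3]
grip_width: 0.011
finger_force: 39.3
```

Call:
{"api": "apply_moves", "payload": {
  "claw": [0,0,0,0],
  "xyz": [
    [-0.0004,0,0],
    [-0.0004,0,0],
    [-0.0004,0,0],
    [0,0,0]
  ],
  "twist": [
    [0,0,0],
    [0,0,0],
    [0,0,0],
    [0,0,0]
  ]
}}

```text
clock: 24.3
position: [0.6184, 0.031, 0.128]
tool_rot: [-3.142, 0.0, 1.28]
force: [0.8, -0.1, -1.6]
grip_width: 0.0115
finger_force: 39.3
```

```bash
python3 st.py
```

```text
24.3 eye [0.618  0.0295] z 0.1103 yaw 73.3 F tool -0.0 0.3 -0.2 M [-0.02  0.02  0.  ]
```

Call:
{"api": "apply_moves", "payload": {
  "claw": [0,0,0,0],
  "xyz": [
    [-0.0004,0,0],
    [-0.0004,0,0],
    [-0.0004,0,0],
    [0,0,0]
  ],
  "twist": [
    [0,0,0],
    [0,0,0],
    [0,0,0],
    [0,0,0]
  ]
}}

```text
clock: 24.7
position: [0.6181, 0.0298, 0.128]
tool_rot: [3.142, 0.0, 1.28]
force: [0.4, -0.9, -1.8]
grip_width: 0.0114
finger_force: 39.3
```

Call:
{"api": "apply_moves", "payload": {
  "claw": [0,0,0,0],
  "xyz": [
    [-0.0004,0,0],
    [-0.0003,0,0],
    [-0.0003,0,0],
    [0,0,0]
  ],
  "twist": [
    [0,0,0],
    [0,0,0],
    [0,0,0],
    [0,0,0]
  ]
}}

```text
clock: 25.1
position: [0.6178, 0.0288, 0.128]
tool_rot: [-3.142, 0.0, 1.28]
force: [-0.9, -1.2, -1.2]
grip_width: 0.011
finger_force: 39.3
```

Call:
{"api": "apply_moves", "payload": {
  "claw": [0,0,0,0],
  "xyz": [
    [-0.0003,0,0],
    [-0.0003,0,0],
    [-0.0003,0,0],
    [0,0,0]
  ],
  "twist": [
    [0,0,0],
    [0,0,0],
    [0,0,0],
    [0,0,0]
  ]
}}

```text
clock: 25.5
position: [0.6175, 0.028, 0.128]
tool_rot: [-3.142, 0.0, 1.28]
force: [0.5, -0.8, -1.8]
grip_width: 0.0112
finger_force: 39.3
```

Call:
{"api": "apply_moves", "payload": {
  "claw": [0,0,0,0],
  "xyz": [
    [-0.0003,0,0],
    [-0.0003,0,0],
    [-0.0003,0,0],
    [0,0,0]
  ],
  "twist": [
    [0,0,0],
    [0,0,0],
    [0,0,0],
    [0,0,0]
  ]
}}

```text
clock: 25.9
position: [0.6173, 0.0271, 0.128]
tool_rot: [3.142, 0.0, 1.28]
force: [0.4, 0.0, -1.2]
grip_width: 0.0116
finger_force: 39.3
```

Call:
{"api": "apply_moves", "payload": {
  "claw": [0,0,0,0],
  "xyz": [
    [-0.0003,0,0],
    [-0.0003,0,0],
    [-0.0003,0,0],
    [0,0,0]
  ],
  "twist": [
    [0,0,0],
    [0,0,0],
    [0,0,0],
    [0,0,0]
  ]
}}

```text
clock: 26.3
position: [0.6172, 0.0268, 0.128]
tool_rot: [3.142, -0.001, 1.28]
force: [1.1, 4.6, -1.2]
grip_width: 0.0113
finger_force: 39.3
```

Call:
{"api": "apply_moves", "payload": {
  "claw": [0,0,0,0],
  "xyz": [
    [-0.0001,0,0],
    [0,0,0],
    [0,0,0],
    [0,0,0]
  ],
  "twist": [
    [0,0,0],
    [0,0,0],
    [0,0,0],
    [0,0,0]
  ]
}}

```text
clock: 26.7
position: [0.6172, 0.0268, 0.128]
tool_rot: [3.141, -0.001, 1.28]
force: [1.6, 5.4, -1.6]
grip_width: 0.0115
finger_force: 39.3
```

```bash
python3 st.py; python3 -c "
from h import *
for i in range(3): bot.grab_frame('wrist'); print(bot.observe()['force'].round(1))"
```

```text
26.7 eye [0.6168 0.0253] z 0.1103 yaw 73.3 F tool 5.5 -0.5 -0.2 M [ 1.29 -0.45 -0.04]
[ 2.8  5.6 -2.9]
[ 1.7  5.2 -2.3]
[ 2.4  5.6 -0.9]
```

Call:
{"api": "apply_moves", "payload": {
  "claw": [0,0,0,0,0],
  "xyz": [
    [0,0,0.0004],
    [0,0,0.0004],
    [0,0,0.0004],
    [0,0,0],
    [0,0,0]
  ],
  "twist": [
    [0,0,0],
    [0,0,0],
    [0,0,0],
    [0,0,0],
    [0,0,0]
  ]
}}

```text
clock: 27.35
position: [0.6173, 0.0268, 0.127]
tool_rot: [3.141, -0.001, 1.28]
force: [1.1, 6.0, -0.0]
grip_width: 0.0114
finger_force: 39.7
```

Call:
{"api": "apply_moves", "payload": {
  "claw": [0.016,0.02,0.025,0.03,0.03,0.03],
  "xyz": [
    [0,0,0],
    [0,0,0],
    [0,0,0],
    [0,0,0],
    [0,0,0],
    [0,0,0]
  ],
  "twist": [
    [0,0,0],
    [0,0,0],
    [0,0,0],
    [0,0,0],
    [0,0,0],
    [0,0,0]
  ]
}}

```text
clock: 27.95
position: [0.617, 0.0261, 0.1268]
tool_rot: [3.142, 0.0, 1.28]
force: [0.2, -0.6, 0.6]
grip_width: 0.0304
finger_force: 0.0
```

```bash
python3 - <<'E'
from h import *
print(bot.observe()['force'].round(1))
f=bot.grab_frame('wrist');cv2.imwrite('pics/w5.png',cv2.resize(f['img'][170:384,130:380,::-1],None,fx=2.8,fy=2.8))
E
```

```text
[ 0.2 -0.6  0.6]
```

View pics/w5.png

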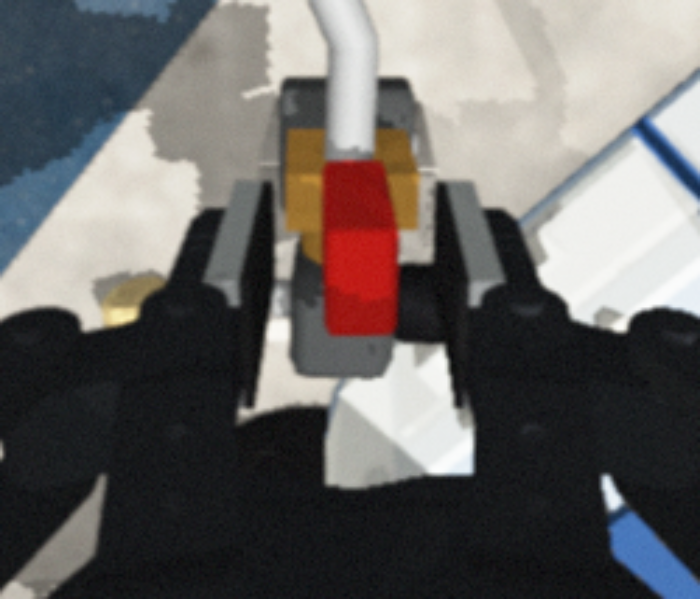

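The holder hangs upright on the rod against the shoulder. The fin (columns 325–397) is clear of both pads (272 and 440). Retreating straight up.

Call:
{"api": "apply_moves", "payload": {
  "claw": [0.034,0.034,0.034,0.034,0.034,0.034,0.034,0.034,0.034,0.034],
  "xyz": [
    [0.0005,0,-0.002],
    [0,0,-0.005],
    [0,0,-0.01],
    [0,0,-0.015],
    [0,0,-0.02],
    [0,0,-0.02],
    [0,0,-0.02],
    [0,0,-0.02],
    [0,0,0],
    [0,0,0]
  ],
  "twist": [
    [0,0,0],
    [0,0,0],
    [0,0,0],
    [0,0,0],
    [0,0,0],
    [0,0,0],
    [0,0,0],
    [0,0,0],
    [0,0,0],
    [0,0,0]
  ]
}}

```text
clock: 29.0
position: [0.6173, 0.0268, 0.2397]
tool_rot: [3.141, -0.001, 1.28]
force: [0.1, -0.7, -1.2]
grip_width: 0.0337
finger_force: 0.0
```

```bash
python3 - <<'E'
from h import *
import time
for k in range(2):
  f=bot.grab_frame('wrist');im=f['img'].astype(int)
  m=(im[:,:,0]>130)&(im[:,:,1]<80)&(im[:,:,2]<80);v,u=np.where(m[150:,180:330]);v+=150;u+=180
  print('red',len(u),u.min(),u.max(),v.min(),v.max())
  if len(u): print('fin centre if z~.15',atz(f,u.mean(),v.mean(),.15).round(4))
for q in('holder','shoulder','holder_grip'):print(q,[(d['score'],d['position']) for d in bot.find_in('wrist',q)][:2])
print(bot.observe()['clock'],bot.observe()['force'].round(1))
E
```

```text
red 429 249 264 176 206
fin centre if z~.15 [0.6195 0.0295 0.15  ]
red 446 250 265 177 207
fin centre if z~.15 [0.6195 0.0293 0.15  ]
holder [(0.9, [0.6155, 0.0305, 0.1219])]
shoulder []
holder_grip [(0.74, [0.5765, 0.1559, 0.1151])]
29.25 [0.1 1.3 0.1]
```

```bash
python3 - <<'E'
from h import *
f=bot.grab_frame('wrist');im=f['img'].astype(int)
X=np.array([np.cos(1.28),np.sin(1.28)]);e=np.array([.6168,.0253])
m=(im[:,:,0]>1.9*im[:,:,1])&(im[:,:,0]>1.9*im[:,:,2])&(im[:,:,0]>70);m[:150]=0;m[:,:220]=0;m[:,290:]=0
v,u=np.where(m);print(v.min(),v.max())
for w in(v.max()+.5,):
  p=atz(f,u[v==v.max()].mean(),w,.1503);print('fin back edge along rod rel. eye (expect -10):',((p[:2]-e)@X*1e3).round(1),'lat',((p[:2]-e)@np.array([X[1],-X[0]])*1e3).round(1))
# bright/dark red edge = fin front top edge
for w in range(170,200,2):print(w,im[w,257].tolist(),((atz(f,257,w,.1503)[:2]-e)@X*1e3).round(1))
E
```

```text
177 207
fin back edge along rod rel. eye (expect -10): -8.7 lat 1.7
170 [229, 231, 230] 23.1
172 [229, 230, 228] 21.4
174 [223, 225, 222] 19.8
176 [145, 92, 91] 18.2
178 [137, 21, 16] 16.5
180 [143, 23, 19] 14.9
182 [140, 15, 11] 13.2
184 [196, 31, 25] 11.5
186 [252, 46, 38] 9.8
188 [253, 51, 42] 8.2
190 [253, 45, 39] 6.5
192 [253, 50, 42] 4.8
194 [253, 47, 42] 3.1
196 [253, 49, 40] 1.3
198 [253, 49, 41] -0.4
```

```bash
python3 - <<'E'
from h import *
import pickle
f3=pickle.load(open('w3.pkl','rb'));g=bot.grab_frame('wrist')
w5=cv2.resize(cv2.imread('pics/w5.png'),(250,214),interpolation=cv2.INTER_AREA)[:,:,::-1].astype(int)
def edges(im,u):
  r=im[:,u-3:u+4].mean(1);red=(r[:,0]>1.9*r[:,1])&(r[:,0]>100)
  v=np.where(red)[0];d=np.diff(r[:,0]);return v.min(),v.max(),[round(x) for x in r[v.max()-3:v.max()+4,0]],[round(x) for x in r[v.min():v.max():3,0]]
print('w3',edges(f3['img'].astype(int)[200:330],256));print('(+200)')
print('w5',edges(w5,126),'(+170)')
# project expected fin back-top edge
def cam(g,P0,y0,P,y):  # rigid camera moved with tool (yaw only)
  V=np.array(g['view']);T=np.eye(4);c,s=np.cos(y0-y),np.sin(y0-y);T[:2,:2]=[[c,-s],[s,c]];T[:3,3]=np.array(P0)-T[:3,:3]@np.array(P);h=dict(g);h['view']=V@T;return h
S=bot.observe()
h5=cam(g,S['position'],S['tool_rot'][2],[.617,.0261,.1268],1.28)
X=np.array([np.cos(1.28),np.sin(1.28)])
for n,h,P,y,ztop in(('w3',f3,np.array([.5209,.188]),2.583,.1541),('w5',h5,np.array([.617,.0261]),1.28,.1503)):
  x=np.array([np.cos(y),np.sin(y)])
  for a in(-12,-10,-8,8,10,12):
    print(n,a,np.round(proj(h,[*(P+x*a*1e-3),ztop]),1))
E
```

```text
w3 (np.int64(30), np.int64(93), [254, 254, 253, 201, 113, 89, 87], [170, 161, 164, 165, 164, 166, 165, 168, 181, 221, 218, 221, 231, 242, 246, 244, 255, 255, 255, 255, 254])
(+200)
w5 (np.int64(57), np.int64(119), [156, 156, 151, 136, 111, 98, 96], [148, 131, 133, 136, 136, 133, 132, 133, 149, 189, 193, 193, 192, 192, 192, 193, 173, 161, 158, 159, 156]) (+170)
w3 -12 [257.7 294.3]
w3 -10 [257.7 290.6]
w3 -8 [257.7 286.9]
w3 8 [257.7 256.3]
w3 10 [257.7 252.3]
w3 12 [257.7 248.3]
w5 -12 [254.5 293.4]
w5 -10 [254.4 289.7]
w5 -8 [254.4 286. ]
w5 8 [254.4 255.5]
w5 10 [254.4 251.6]
w5 12 [254.4 247.6]
```

```bash
python3 -c "
from workcell import bot
print(bot.job_done())"
```

```text
the job is handed in; nothing more can be done
None
```

The holder is threaded round the bend, was pressed against the brass shoulder with about 5–6 N, released, and hangs there upright; the job is handed in at about 29 s. The highest force reading on the rod was about 6 N and the micrometer was not touched. The final camera check put the holder within about 1 mm of home, inside the 2 mm calibration, so I did not press it again.

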